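# Shut the bun carton and hold the spring clip open over its tabs

### The job

Shut the packed bun carton's lid fully, so that its red tab stands beside the carton's own tab; then take the blue spring clip out of its wooden stand by squeezing its handles, and bring it wide open over the middle of the paired tabs, square across them, with their top edge one to two centimetres down between the jaws. Finish while holding it there, still gaping and touching neither tabs nor carton: do not let it bite and do not let go. Leave the other things on the table where they are.

Things in the scene. Friction and masses are not known exactly. Their poses are not given: they have to be found in the camera images.
- carton: Open box of stiff brown card with six buns, 160 mm deep (own x), 220 mm wide (own y), 85 mm high, fixed to the table; origin at the centre of its underside, z up, own -x is the front, roughly towards the robot. A card tab 90 mm wide (along y), 3 mm thick, stands up from the middle of its front wall to 114 mm above the table.
- lid (a joint): Hinge of the flat card lid (160 x 220 mm, 4 mm thick) along the carton's far (+x) rim, rad: 0 = shut, level, top face 89 mm above the table; grows as the front edge lifts; starts partly open. The hinge is stiff: the lid stays where it is left, and about 1 N down on its front edge moves it. It can be pushed shut from above on the red tab's edge.
- lid_hinge (a point): Point on the lid's hinge line at mid-width, 85 mm above the table; axes those of the carton. Fixed to the carton.
- lid_tab (a point): Middle of the free edge of the lid's red tab (90 mm wide along y, 3 mm thick, stands 29 mm off the lid's top at its front edge). It lies 157.5 mm from the hinge line along the lid and 33 mm above the lid's underside, which runs through the hinge line; moves with the lid. Lid shut: 118 mm above the table.
- tabs (a point): Where the pair of tabs stands when the lid is shut: middle of the pair, at the level of the red tab's top edge, 118 mm above the table. Fixed to the carton, with its axes: x across the pair, y along it, z up. The pair is 7 mm thick (3.5 mm either side), 90 mm wide; red tab on the +x side, where the lid's top lies 29 mm below this point.
- clip: Blue spring clip, 75 g: two levers 26 mm wide on a steel pin, handles up, jaws down. This body is the lever on own -x; origin at the pin's centre, own y along the pin, own x across the handles. Handles reach 50 mm above the pin: shut, a V 59 mm wide over its top; squeezed, upright, 26 mm over both. Grip from above across x, 30 to 40 mm above the pin. The lever tilts when squeezed.
- clip_arm (a joint): Opening angle between the two levers, rad: 0 = jaws shut, 0.7 = fully squeezed against its stop (jaws gape 37 mm at their ends). A spring shuts it: 0.16 N m at 0, 0.32 N m at 0.7, so about 10 N of grip 35 mm above the pin opens it fully; 20 N holds it firmly.
- jaw_a (a point): Inner lower end of the jaw of body clip (on own -x side), middle of its 26 mm width, 54 mm below the pin. With the jaws shut it coincides with jaw_b.
- jaw_b (a point): Inner lower end of the other jaw (on own +x side), 54 mm below the pin. The point half way between jaw_a and jaw_b is the middle of the mouth.
- clip_stand: Fixed wooden stand, base 75 x 60 x 8 mm, two upright plates (22 mm wide in x, 6 mm thick, 18.5 mm either side in y) whose V notches carry the clip's pin 78 mm above the table; plate tops 5 mm higher. The jaws hang free and may open there; the clip lifts straight up out. Origin at the centre of its underside, own y along the pin. It may be left or right of the carton.
- steamer: Small round bamboo steamer with three buns, 116 mm across, 50 mm high; origin at the centre of its underside. Leave alone.
- sauce_dish: Small blue bowl, 70 mm across, 28 mm high. Leave alone.
- sesame_jar: Amber jar with red cap, 56 mm across, 85 mm high. Leave alone.
- tea_cup: White cup, 72 mm across, 75 mm high. Leave alone.
- brush: Wooden-handled brush, 200 mm long, lying. Leave alone.
- bun_plate: White plate with one bun, 124 mm across, about 57 mm high. Leave alone.
Mind the look-alikes: they are no part of the job. There is more than one size of the clip; the one meant has the size given above. What is shaped like the clip_stand but green is not meant.

How it is judged (in metres and radians):
On the way, in this order (a step that is already met when the one before it is completed fails the run):
1. the carton's lid is shut (value of joint lid below 0.05 rad), for 0.2 s.
2. the clip is squeezed open, held in the fingers clear of its stand (value of joint clip_arm above 0.3 rad and height (world z) of clip above 0.11 m and contact force between clip and clip_stand below 0.1 N and contact force between the fingers and clip above 2 N), for 0.2 s.
At the end, for the whole second after the job is handed in: Lid under 0.05 rad. Clip held still by the fingers (over 2 N), open over 0.45 rad, a jaw end each side of the paired tabs, 6 mm or more off their middle plane, 8 mm or more below the top edge, within 28 mm of mid-width, within 0.3 rad of square; not touching carton or stand (value of joint lid below 0.05 rad and value of joint clip_arm above 0.45 rad and ((x of jaw_a in the frame of tabs below -0.006 m and x of jaw_b in the frame of tabs above 0.006 m) or (x of jaw_b in the frame of tabs below -0.006 m and x of jaw_a in the frame of tabs above 0.006 m)) and z of each of jaw_a, jaw_b in the frame of tabs below -0.008 m and y of jaw_a in the frame of tabs between -0.028 and 0.028 m and y of jaw_b in the frame of tabs between -0.028 and 0.028 m and angle between the y axis of clip and the y axis of carton, either way round below 0.3 rad and contact force between clip and carton below 0.3 N and contact force between clip and clip_stand below 0.1 N and contact force between the fingers and clip above 2 N and linear speed of clip below 0.02 m/s); the arm keeps its last pose, push and grip.
It fails at once if one of the other loose things is pushed more than 40 mm away (distance of any of steamer, sauce_dish, sesame_jar, tea_cup, brush, bun_plate from where it was at the start of the episode above 0.04 m).
It also fails if it takes over 58 s, if anything falls off the work surface, if the arm or the gripper's body presses on something with over 40 N, if the wrist force passes 120 N, or if a joint passes its speed limit or range.

### The arm

A 6-joint arm with a two-finger parallel gripper is mounted at the origin on the work surface. World frame = base frame: x ahead of the robot, y to its left, z up, the work surface at z = 0. Lengths are in mm, angles in rad, forces in N, time in s.
With the tool pointing down it reaches from about 400 to 925 mm from the base axis. Payload 12.5 kg.
Tool frame: the origin (TCP) lies at the very end of the fingers, on their centre line; the grasp point (between the pads) lies 19 mm behind it (env.tcp_to_grasp is the distance from the TCP to the grasp point, in mm); z points along the fingers, x is the direction in which the jaws open and shut, and the axes are right-handed (so a half turn about z gives the same grasp; the last joint's range is limited). The gripper opens to 95 mm and grips with 3 to 60 N. Pads are 20 mm wide; open, the fingers measure 119 mm over their backs; the gripper's body (75 mm by 180 mm) begins 59 mm behind the grasp point.
Start: joints at [-1.378, 0.491, 1.559, -0, 1.092, -0.106], TCP at [184.006, -597.318, 214.661] pointing down, gripper open.
Joint ranges: [-3.1, 3.1], [-0.84, 2.19], [0.05, 2.79], [-1.13, 4.28], [0.06, 2.93], [-2.69, 2.69]. Speed limits (rad/s): [2.22, 2.22, 2.79, 3.14, 3.14, 3.14].

### API

Orientations are given as [roll, pitch, yaw] about the fixed x, y, z axes, in that order (R = Rz(yaw) Ry(pitch) Rx(roll)).
In Python, from cell import env, vision, job gives the robot as it stands.
- The arm moves only by the shell command python3 -m pendant 'ROWS' [OPENING]. ROWS is JSON, a list of rows, each a list of 4 numbers: the shift along the tool's x, y, z in mm, then the turn about the tool's z in degrees. In form: [[tx, ty, tz, turn], ...]. A call has 1 to 8 rows; each row is the pose to reach, as a shift and turn from the pose measured when the call began, along the tool's axes at that moment; what a row does not reach only later rows make up. A row lasts 1/8 s, in which the tool goes at most 62.5 mm and 10.7 degrees, less where a joint would pass 70% of its speed; a pose out of reach is approached as far as the arm can. A call with a gripper value outside its range is refused whole. OPENING is the closure, from 0 (fully open) to 1 (shut), set as the call begins (- or left out, the last holds). The fingers move at their own pace and stop on an object; the grip force is fixed at half the most. Time passes only in rows, so rows that repeat a pose let the fingers close. It gives the time, the measured TCP pose, the force and the opening at its end, in the units of the state.
- env.state(): the state, without advancing time (a new reading comes with each control period).
- vision.read_camera(name): name is "side" or "top"; returns a dict with "pixels" (384x512x3 uint8, red, green, blue), "intrinsics" (3x3 intrinsics, pixels), "R" (3x3) and "t" (3): a world point X has camera coordinates R X + t. Camera axes: x right, y down, z forward; pixel columns grow to the right and rows downward; lengths in mm; the calibration is good to about 2 mm. A picture is of the moment at which its call begins. There is no depth.
- job.job_done(): hands the job in, once; it reports no verdict.
Trained networks look in a picture, given as the dict that the camera call returned (one of the last four; its "shot" number tells which), for a name from the list of things; names that differ only in an ending like _2 or _b are one class to them, and where a whole thing is asked for, a point or a joint stands for the part that bears it (a point fixed in the world has none). Each returns a list of dicts, best first, with "confidence" (0 to 1); they miss things now and then, are a little off and sometimes report something else, mostly with a low value. They report only what shows in the picture. A call takes as long as a camera call. They do not tell look-alikes from the thing itself.
- vision.find_in(picture, query): "at" ([x, y, z] in mm, in the coordinates of the camera as it stood for that picture, good to about 4 mm: the middle of the surface that is visible of it).
- vision.regions_of(picture, query): "pixels" (384x512 bool, what is visible of it).
The state is a dict: "t": time; "joints": joint angles; "qvel": joint speeds; "tau": joint torques, N m; "eef_pos": TCP position; "tcp_rot": TCP orientation; "ft_force": force on the tool from outside, world axes, zero at the start; "moment": the same for the moment, N m; "opening": opening from 0.0 (shut) to 1.0 (fully open).
Only numpy, scipy, OpenCV 4.12 (cv2) and the standard library are available. Lean on these libraries where they do the work, as an engineer would, in place of code of your own. Each camera call takes 0.05 s, during which the arm holds its last target.

## Working session

There is one attempt and no reset: what is moved stays moved. The work goes in short steps, Python scripts to look and compute and a shell command to move; the robot and the scene stay as the last step left them, time stands still between calls to the robot, and variables do not carry over. Pictures are saved under pics/ and viewed, and the job is handed in when it is done.

```bash
ls; mkdir -p pics
python3 - <<'E'
from cell import env, vision, job
import cv2
print(env.state(), env.tcp_to_grasp)
for n in ["side","top"]:
    p=vision.read_camera(n)
    cv2.imwrite(f"pics/{n}0.png",p["pixels"][:,:,::-1])
    print(n,p["intrinsics"],p["R"],p["t"],p["shot"])
    import numpy as np
    print("campos",-p["R"].T@p["t"])
    for q in ["carton","lid_tab","clip","clip_stand","steamer","sauce_dish","sesame_jar","tea_cup","brush","bun_plate"]:
        try:
            for r in vision.find_in(p,q):
                w=p["R"].T@(np.array(r["at"])-p["t"]); c=p["intrinsics"]@np.array(r["at"]);
                print(q,round(r["confidence"],2),w.round(0),(c[:2]/c[2]).round(0))
        except Exception as e: print(q,e)
E
```

```text
pics
{'t': 0.0, 'joints': array([-1.37760913e+00,  4.91551515e-01,  1.55946554e+00,  7.83860264e-09,
        1.09169656e+00, -1.05580593e-01]), 'qvel': array([ 1.10399997e-03, -2.04125449e-03,  1.71352729e-05,  2.29617971e-04,
       -9.26005710e-05,  8.42931868e-04]), 'tau': array([-6.61119229e-04, -6.12654161e+01, -2.58187437e+01,  6.92532677e-02,
        4.81939595e-02, -6.51716505e-05]), 'eef_pos': array([ 183.94905672, -597.05421919,  214.06120476]), 'tcp_rot': array([-3.14147451e+00,  1.11472104e-03, -1.27202847e+00]), 'ft_force': array([-0.66029284,  0.09680448,  0.07136457]), 'moment': array([-0.04371249,  0.03908553,  0.00466684]), 'opening': 0.9951791104874443} 18.8
side [[359.86659252   0.         259.77553531]
 [  0.         359.86659252 188.36198363]
 [  0.           0.           1.        ]] [[-0.99193122 -0.12656132 -0.00739522]
 [-0.07923083  0.66440047 -0.74316518]
 [ 0.09896935 -0.73658281 -0.66906713]] [ 516.53233292  134.0952465  1169.67660172] 1
campos [407.22689313 837.84375061 886.06695332]
carton 0.73 [631.  14.  59.] [226. 203.]
lid_tab 0.71 [652.  17. 156.] 
[... 936 characters left out ...]
.95 [648. -12. 167.] [238. 145.]
lid_tab 0.68 [ 388. -416.   19.] [381. 230.]
lid_tab 0.37 [ 505. -307.   92.] [345. 191.]
clip 0.61 [ 514. -309.  105.] [346. 187.]
clip 0.59 [ 479. -184.   90.] [304. 204.]
clip 0.47 [ 503. -308.   93.] [345. 192.]
clip_stand 0.83 [ 371. -274.    8.] [334. 241.]
clip_stand 0.71 [ 490. -295.   10.] [336. 202.]
clip_stand 0.26 [449.  27.  18.] [234. 225.]
steamer 0.76 [427. 303.  28.] [142. 240.]
sauce_dish 0.74 [448.  27.  14.] [234. 225.]
sauce_dish 0.62 [626. 345.  79.] [121. 173.]
sesame_jar 0.67 [627. 344.  79.] [121. 173.]
tea_cup 0.82 [ 689. -384.   45.] [357. 135.]
brush 0.72 [ 385. -420.   20.] [382. 231.]
bun_plate 0.6 [ 580. -467.   10.] [386. 169.]
```

Run:
```python
import cv2
for n in ["side","top"]:
    a=cv2.imread(f"pics/{n}0.png"); cv2.imwrite(f"pics/{n}0b.png",cv2.resize(a,(768,576),interpolation=cv2.INTER_CUBIC))
a=cv2.imread("pics/top0.png")[120:260,200:400]; cv2.imwrite("pics/top0c.png",cv2.resize(a,(800,560),interpolation=cv2.INTER_CUBIC))
a=cv2.imread("pics/side0.png")[110:250,160:360]; cv2.imwrite("pics/side0c.png",cv2.resize(a,(800,560),interpolation=cv2.INTER_CUBIC))
```

```text
(no output)
```

View pics/top0b.png

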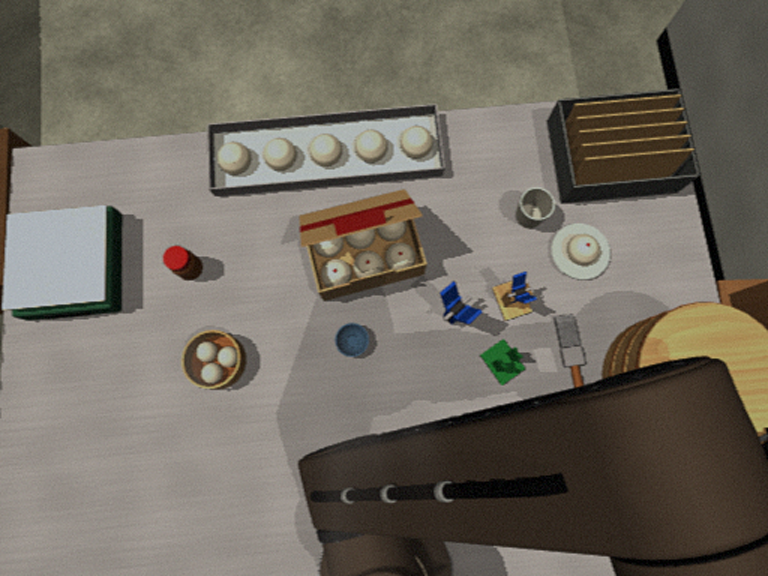

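View pics/top0c.png

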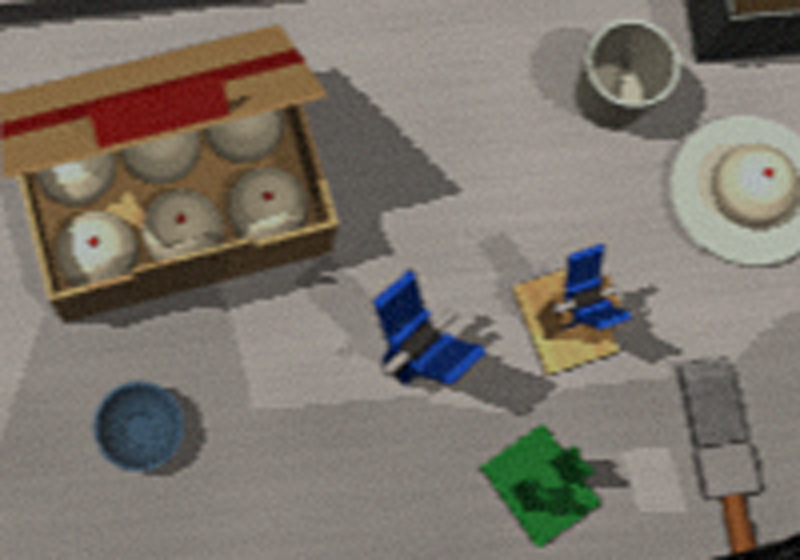

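View pics/side0c.png

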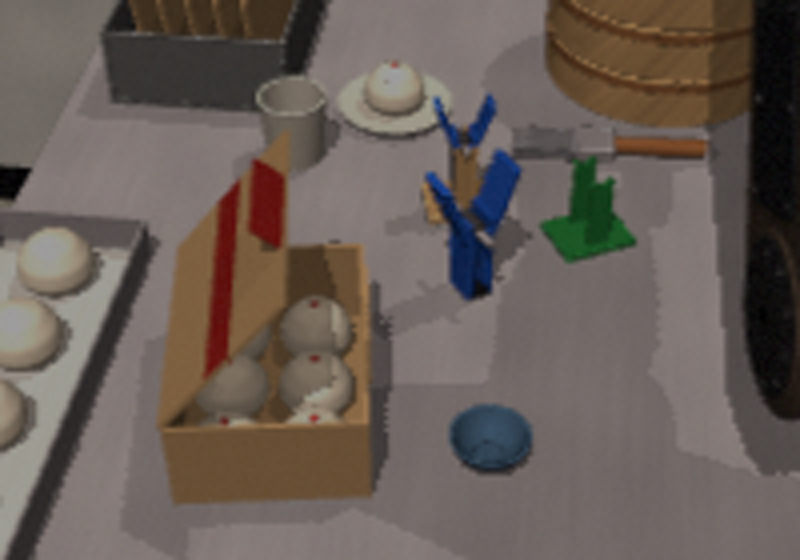

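The candidates for the clip, in top view pixels: the small blue clip on the yellow wooden stand at (345,191), and a larger free-standing blue clip at (304,204). The green stand at (334,241) is a decoy. By the description I want the one at (345,191). Next is a close crop of it and of the carton.

Run:
```python
import cv2
def crop(n,r0,r1,c0,c1,s,out):
    a=cv2.imread(f"pics/{n}0.png")[r0:r1,c0:c1]; a=cv2.resize(a,None,fx=s,fy=s,interpolation=cv2.INTER_CUBIC)
    a=cv2.convertScaleAbs(a,alpha=1.5,beta=10)
    for k in range(c0,c1,10):
        cv2.line(a,((k-c0)*s,0),((k-c0)*s,6),(0,255,255),1); cv2.putText(a,str(k),((k-c0)*s,18),0,0.35,(0,0,0),1)
    for k in range(r0,r1,10):
        cv2.line(a,(0,(k-r0)*s),(6,(k-r0)*s),(0,255,255),1); cv2.putText(a,str(k),(8,(k-r0)*s+4),0,0.35,(0,0,0),1)
    cv2.imwrite(f"pics/{out}.png",a)
crop("top",172,222,320,370,12,"c1"); crop("side",128,178,255,305,12,"c2")
crop("top",120,205,190,290,8,"c3"); crop("side",130,240,190,270,5,"c4")
```

```text
(no output)
```

View pics/c1.png

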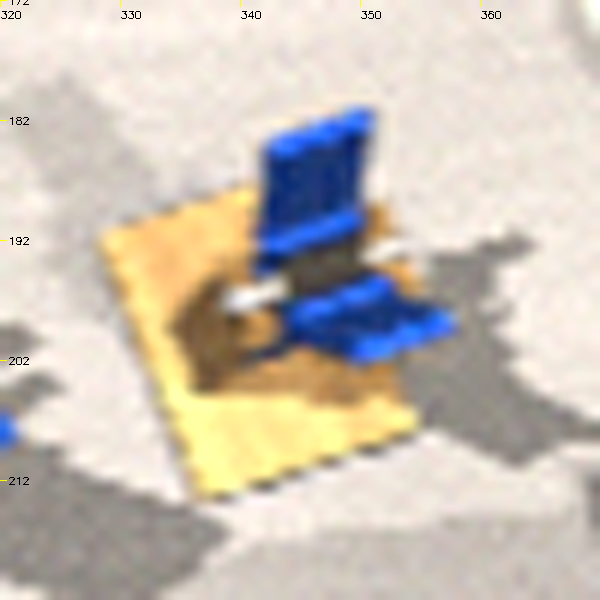

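View pics/c2.png

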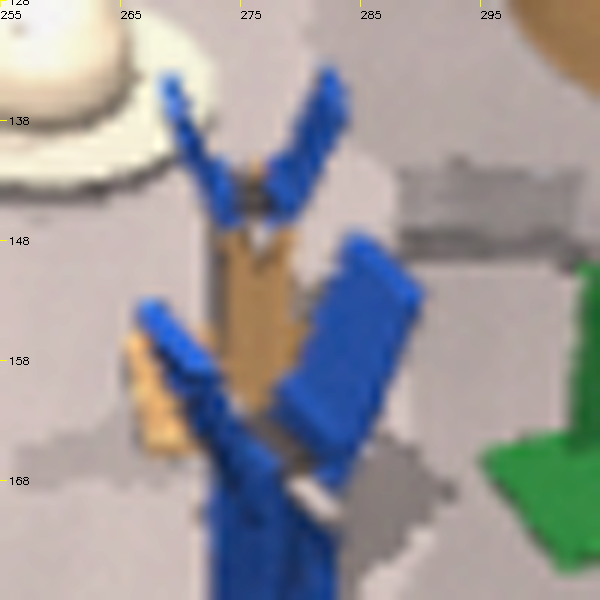

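View pics/c3.png

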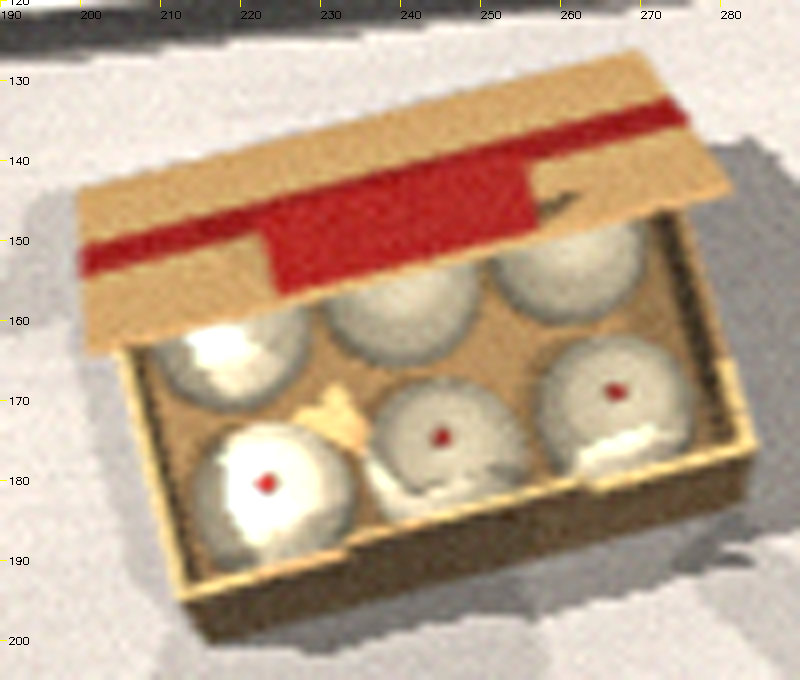

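View pics/c4.png

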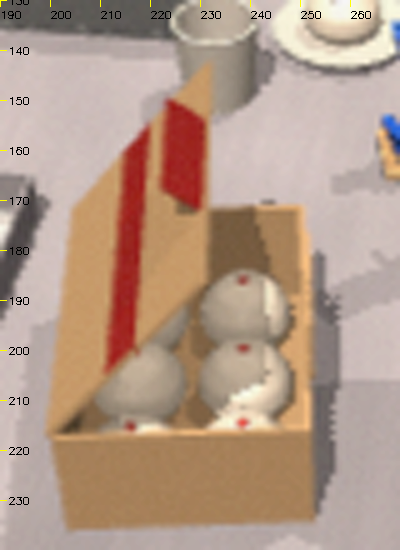

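```bash
cat > h.py <<'E'
import numpy as np, cv2
from scipy.optimize import least_squares
from cell import env, vision, job
def cams(): 
    C={}
    for n in ["side","top"]: C[n]=vision.read_camera(n)
    return C
def proj(c,X):
    X=np.atleast_2d(X); k=(c["R"]@X.T).T+c["t"]; u=(c["intrinsics"]@k.T).T; return u[:,:2]/u[:,2:]
def T(x,y,yaw,P):
    P=np.atleast_2d(P).astype(float); c,s=np.cos(yaw),np.sin(yaw)
    return np.c_[x+c*P[:,0]-s*P[:,1], y+s*P[:,0]+c*P[:,1], P[:,2]]
def lidpt(a,d,y,h):  # d from hinge along lid, h above underside
    return [80-d*np.cos(a)+h*np.sin(a), y, 85+d*np.sin(a)+h*np.cos(a)]
E
cat > fit.py <<'E'
from h import *
C=cams(); t,s=C["top"],C["side"]
P=lambda L:np.array(L,float)
def res(p,full=False):
    x,y,w,a=p
    r=[]
    o=P([[-80,110,85],[-80,-110,85],[-80,110,0],[-80,-110,0]])
    r.append(proj(t,T(x,y,w,o))-P([[212.5,194.4],[283.6,175.2],[215.9,200.3],[282.4,182.5]]))
    o=P([lidpt(a,160,110,4),lidpt(a,160,-110,4)])
    r.append(proj(t,T(x,y,w,o))-P([[200.8,163.7],[281.2,142.9]]))
    o=P([[-80,110,85],[80,110,85],[-80,110,0],[80,110,0],[-80,-110,85]])
    r.append(proj(s,T(x,y,w,o))-P([[250,216.2],[199.7,216.2],[252.6,233.7],[203.2,235.2],[249.6,171]]))
    o=P([lidpt(a,160,110,4),lidpt(a,160,-110,4)])
    r.append(proj(s,T(x,y,w,o))-P([[231.6,186.6],[231.6,142.2]]))
    r=np.vstack(r)
    return r if full else r.ravel()
f=least_squares(res,[630,-10,0.2,0.5],loss="soft_l1")
print(f.x, f.cost); print(res(f.x,True).round(1))
x,y,w,a=f.x
print("tab open",T(x,y,w,lidpt(a,157.5,0,33)),"tabs",T(x,y,w,[-79.5,0,118]))
def rs(p,full=False):
    x,y,w=p
    r=[]
    o=P([[37.5,30,8],[-37.5,30,8],[-37.5,-30,8]])
    r.append(proj(t,T(x,y,w,o))-P([[328.0,191.6],[336.3,212.6],[354.5,207]]))
    r=np.vstack(r); return r if full else r.ravel()
f=least_squares(rs,[495,-295,0.25]); print("stand",f.x); print(rs(f.x,True).round(1))
x,y,w=f.x
for zz,nm in ((78,"pin"),):
    for yy in (-18.5,0,18.5): print(nm,yy,proj(t,T(x,y,w,[0,yy,zz])).round(1),proj(s,T(x,y,w,[0,yy,zz])).round(1))
for xx in (-29.5,29.5):
    for yy in (-13,13): print("handle",xx,yy,proj(t,T(x,y,w,[xx,yy,128])).round(1),proj(s,T(x,y,w,[xx,yy,128])).round(1))
E
python3 fit.py
```

```text
[ 6.32314871e+02 -1.42836425e+01  1.73082220e-01  8.42512257e-01] 4.036607602080555
[[-0.7 -0. ]
 [ 0.4 -0.2]
 [-0.6 -0.2]
 [-0.  -0.4]
 [-0.2  0.6]
 [-0.3  0.3]
 [ 1.8 -1.2]
 [-0.1  0.8]
 [-0.2 -0.5]
 [-0.5  0. ]
 [ 0.4 -1.1]
 [-0.6 -0.6]
 [ 0.3 -0.5]]
tab open [[632.11594597 -14.31842079 224.50949254]] tabs [[554.00270961 -27.97507918 118.        ]]
stand [ 4.98830439e+02 -3.12772185e+02  2.36650542e-01]
[[-0.2 -0.6]
 [ 0.2  0.6]
 [-0.   0. ]]
pin -18.5 [[352.  192.2]] [[274.7 141.6]]
pin 0 [[346.1 194.2]] [[275.4 144.3]]
pin 18.5 [[340.3 196.2]] [[276.1 147. ]]
handle -29.5 -13 [[358.5 198.6]] [[282.9 131. ]]
handle -29.5 13 [[349.8 201.6]] [[283.9 134.8]]
handle 29.5 -13 [[350.5 179.3]] [[267.5 132. ]]
handle 29.5 13 [[342.  182.2]] [[268.4 135.8]]
```

```bash
cat >> h.py <<'E'
from scipy.spatial.transform import Rotation as Ro
def rows(*targets):
    st=env.state(); R=Ro.from_euler("xyz",st["tcp_rot"]).as_matrix(); p=np.array(st["eef_pos"])
    print("t",round(st["t"],2),"p",p.round(1),"rot",np.array(st["tcp_rot"]).round(3),"F",np.array(st["ft_force"]).round(1),"op",round(st["opening"],3))
    for x,y,z,w in targets:
        d=R.T@(np.array([x,y,z])-p); print((x,y,z,round(w,3)),d.round(1), round(-np.degrees(w-st["tcp_rot"][2]),1))
E
python3 - <<'E'
from h import *
rows((184,-597,330,-1.27),(632,-14,330,0.173))
E
```

```text
t 1.2 p [ 184.  -597.3  214.7] rot [ 3.142 -0.    -1.272] F [-0.1  0.3  0.4] op 1.005
(184, -597, 330, -1.27) [-3.000e-01 -1.000e-01 -1.153e+02] -0.1
(632, -14, 330, 0.173) [-425.6 -599.9 -115.4] -82.8
```

```bash
python3 -m pendant '[[0,0,-60,0],[0,-30,-115,-10],[-35,-50,-115,-20],[-80,-100,-115,-30],[-120,-150,-115,-40],[-160,-200,-115,-50],[-195,-250,-115,-60],[-230,-300,-115,-70]]' 1
python3 - <<'E'
from h import *
rows((632,-14,330,0.173))
E
```

```text
t: 2.2
eef_pos: [400.9, -291.3, 329.9]
tcp_rot: [3.141, -0.001, -0.045]
ft_force: [1.1, -0.8, 0.2]
opening: 0.215
t 2.2 p [ 400.9 -291.3  329.9] rot [ 3.141e+00 -1.000e-03 -4.500e-02] F [ 1.1 -0.8  0.2] op 0.215
(632, -14, 330, 0.173) [ 2.185e+02 -2.874e+02 -1.000e-01] -12.5
```

```bash
python3 -m pendant '[[35,-45,0,-6],[70,-90,0,-12.5],[105,-135,0,-12.5],[140,-180,0,-12.5],[175,-225,0,-12.5],[218,-287,0,-12.5],[218,-287,60,-12.5],[218,-287,80,-12.5]]' 1
python3 - <<'E'
from h import *
x,y,w=632.3,-14.3,0.173
L=[]
for a in (0.9,0.84,0.7,0.6,0.5,0.4,0.3,0.2,0.1,0.05,0.0):
    p=lidpt(a,157.5,0,33); p[0]+=4
    L.append((*T(x,y,w,p)[0].round(1),w))
rows(*L)
c=vision.read_camera("side"); cv2.imwrite("pics/s1.png",cv2.resize(c["pixels"][60:280,130:370,::-1],None,fx=3,fy=3)[:600])
c=vision.read_camera("top"); cv2.imwrite("pics/t1.png",cv2.resize(c["pixels"][60:260,150:390,::-1],None,fx=3,fy=3))
E
```

```text
t: 3.2
eef_pos: [630.9, -12.9, 246.3]
tcp_rot: [-3.141, 0.004, 0.175]
ft_force: [0.2, 0.2, 0.4]
opening: 0.006
t 3.2 p [630.9 -12.9 246.3] rot [-3.141  0.004  0.175] F [0.2 0.2 0.4] op 0.006
(np.float64(644.1), np.float64(-12.2), np.float64(228.9), 0.173) [13.1  1.7 17.4] 0.1
(np.float64(635.7), np.float64(-13.7), np.float64(224.3), 0.173) [ 4.6  1.7 22. ] 0.1
(np.float64(617.3), np.float64(-16.9), np.float64(211.7), 0.173) [-14.    1.6  34.7] 0.1
(np.float64(605.4), np.float64(-19.0), np.float64(201.2), 0.173) [-26.    1.6  45.2] 0.1
(np.float64(594.5), np.float64(-20.9), np.float64(189.5), 0.173) [-37.1   1.6  57. ] 0.1
(np.float64(584.8), np.float64(-22.6), np.float64(176.7), 0.173) [-46.9   1.6  69.8] 0.1
(np.float64(576.4), np.float64(-24.1), np.float64(163.1), 0.173) [-55.3   1.6  83.4] 0.1
(np.float64(569.4), np.float64(-25.3), np.float64(148.6), 0.173) [-62.4   1.6  98. ] 0.1
(np.float64(563.9), np.float64(-26.2), np.float64(133.6), 0.173) [-67.9   1.5 113. ] 0.1
(np.float64(561.7), np.float64(-26.6), np.float64(125.8), 0.173) [-70.1   1.5 120.8] 0.1
(np.float64(559.9), np.float64(-27.0), np.float64(118.0), 0.173) [-71.9   1.6 128.6] 0.1
```

View pics/s1.png

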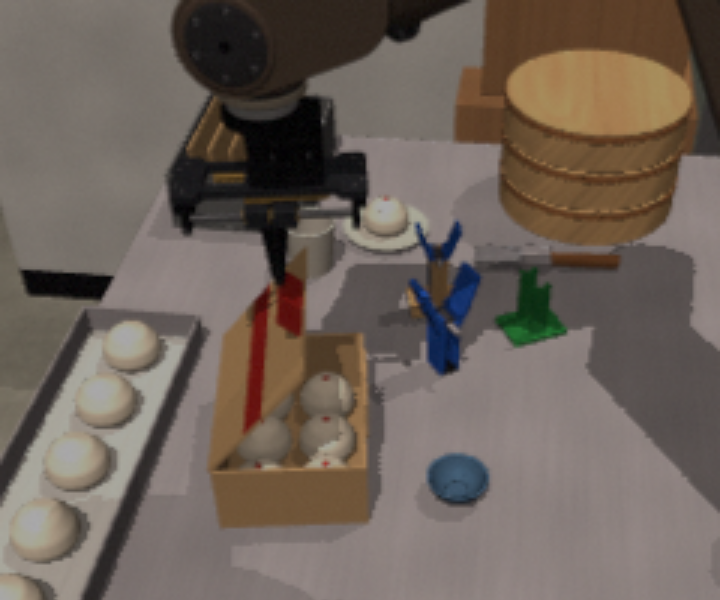

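View pics/t1.png

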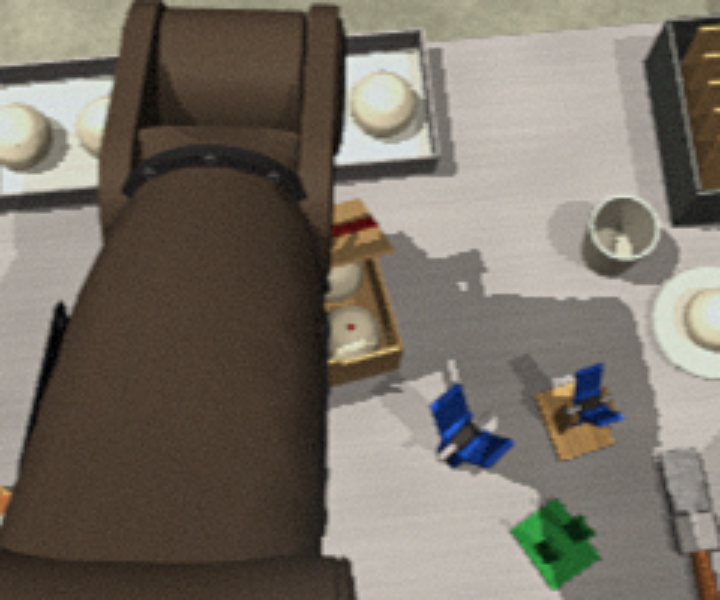

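The side view shows the closed fingertips at about (280,280) in the crop, right above the red tab. Now I push down along the lid's arc.

```bash
python3 -m pendant '[[5,1.5,20,0],[-5,1.5,28,0],[-14,1.5,36,0],[-26,1.5,46,0],[-37,1.5,58,0],[-47,1.5,71,0],[-55,1.5,84,0],[-62,1.5,99,0]]'
python3 - <<'E'
from h import *
rows((563.9,-26.2,133.6,0.173),(561.7,-26.6,125.8,.173),(559.9,-27,117,.173))
c=vision.read_camera("side"); cv2.imwrite("pics/s2.png",cv2.resize(c["pixels"][100:280,150:350,::-1],None,fx=3.3,fy=3.3))
E
```

```text
t: 4.3
eef_pos: [569.2, -26.4, 149.2]
tcp_rot: [-3.141, 0.002, 0.174]
ft_force: [-0.1, 0.9, 0.6]
opening: 0.006
t 4.3 p [569.2 -26.4 149.2] rot [-3.141e+00  2.000e-03  1.740e-01] F [-0.1  0.9  0.6] op 0.006
(563.9, -26.2, 133.6, 0.173) [-5.2 -1.1 15.6] 0.0
(561.7, -26.6, 125.8, 0.173) [-7.4 -1.1 23.4] 0.0
(559.9, -27, 117, 0.173) [-9.2 -1.  32.2] 0.0
```

View pics/s2.png

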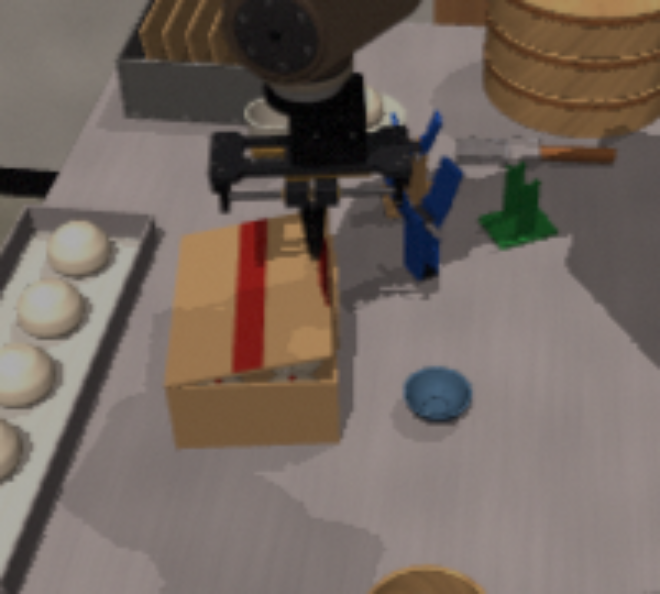

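The lid is following. It is nearly shut, with the tip at (315,250) on the tab's edge.

```bash
python3 -m pendant '[[-4,-1,10,0],[-6,-1,17,0],[-8,-1,24,0],[-9,-1,29,0],[-9,-1,32,0],[-9,-1,33,0],[-9,-1,33,0]]'
python3 - <<'E'
from h import *
rows()
c=vision.read_camera("side"); cv2.imwrite("pics/s3.png",cv2.resize(c["pixels"][100:280,150:350,::-1],None,fx=3.3,fy=3.3))
E
```

```text
t: 5.22
eef_pos: [558.8, -27.0, 117.1]
tcp_rot: [-3.141, 0.003, 0.174]
ft_force: [-9.6, -0.8, 31.8]
opening: 0.005
t 5.22 p [558.8 -27.  117.1] rot [-3.141e+00  3.000e-03  1.740e-01] F [-9.6 -0.8 31.8] op 0.005
```

View pics/s3.png

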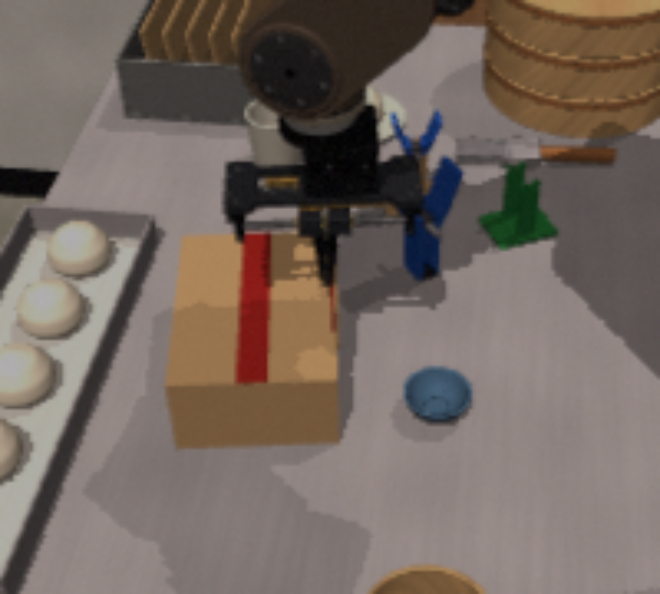

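```bash
python3 -m pendant '[[0,0,-15,0],[0,0,-60,0],[0,0,-120,0],[-20,50,-140,-2],[-20,100,-140,-4],[-20,150,-140,-4],[-20,200,-140,-4],[-20,240,-140,-4]]' 0
python3 - <<'E'
from h import *
rows((498.8,-312.8,94,.2366))
c=vision.read_camera("side"); cv2.imwrite("pics/s4.png",cv2.resize(c["pixels"][60:260,150:390,::-1],None,fx=3.3,fy=3))
c=vision.read_camera("top"); cv2.imwrite("pics/t4.png",cv2.resize(c["pixels"][60:260,150:390,::-1],None,fx=3.3,fy=3))
E
```

```text
t: 6.28
eef_pos: [581.2, -268.8, 257.1]
tcp_rot: [-3.141, 0.003, 0.243]
ft_force: [-0.4, -0.2, -0.2]
opening: 0.79
t 6.28 p [ 581.2 -268.8  257.1] rot [-3.141e+00  3.000e-03  2.430e-01] F [-0.4 -0.2 -0.2] op 0.79
(498.8, -312.8, 94, 0.237) [-90.1  22.9 163.4] 0.4
```

View pics/s4.png

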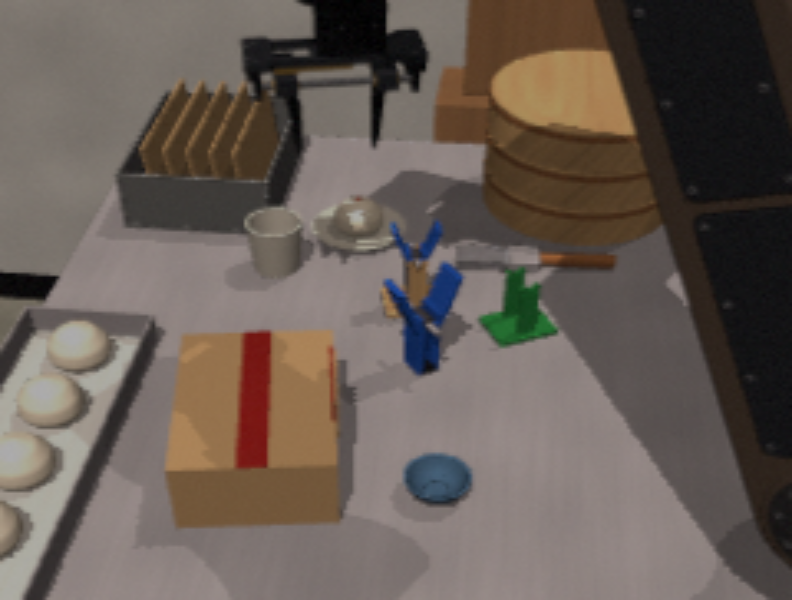

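View pics/t4.png

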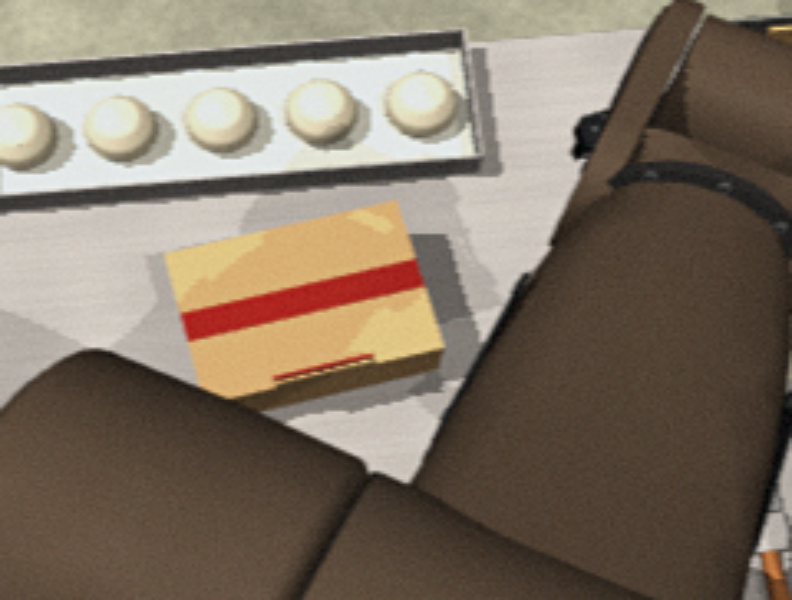

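The lid is shut: in the top crop the red tab is a thin line from (275,378) to (373,357), standing beside the carton tab. Next I move over the clip.

```bash
python3 -m pendant '[[-45,12,0,0],[-90,23,20,0.4],[-90,23,60,0.4],[-90,23,90,0.4],[-90,23,90,0.4]]' 0
python3 - <<'E'
from h import *
rows((498.8,-312.8,94,.2366))
c=vision.read_camera("side"); cv2.imwrite("pics/s5.png",cv2.resize(c["pixels"][90:190,230:330,::-1],None,fx=6,fy=6,interpolation=2))
c=vision.read_camera("top"); cv2.imwrite("pics/t5.png",cv2.resize(c["pixels"][120:220,210:310,::-1],None,fx=6,fy=6,interpolation=2))
print(proj(c,T(632.3,-14.3,.173,[[-79.5,45,118],[-79.5,-45,118],[-76,45,118],[-76,-45,118],[-80,110,89],[-80,-110,89]])).round(1))
E
```

```text
t: 7.0
eef_pos: [498.3, -313.1, 165.4]
tcp_rot: [-3.139, 0.006, 0.234]
ft_force: [-0.9, -0.9, 0.6]
opening: 0.997
t 7.0 p [ 498.3 -313.1  165.4] rot [-3.139  0.006  0.234] F [-0.9 -0.9  0.6] op 0.997
(498.8, -312.8, 94, 0.237) [ 1.   0.  71.3] -0.2
[[232.4 185.8]
 [262.9 177.7]
 [232.1 184.7]
 [262.5 176.5]
 [211.6 194.1]
 [284.1 174.7]]
```

View pics/s5.png

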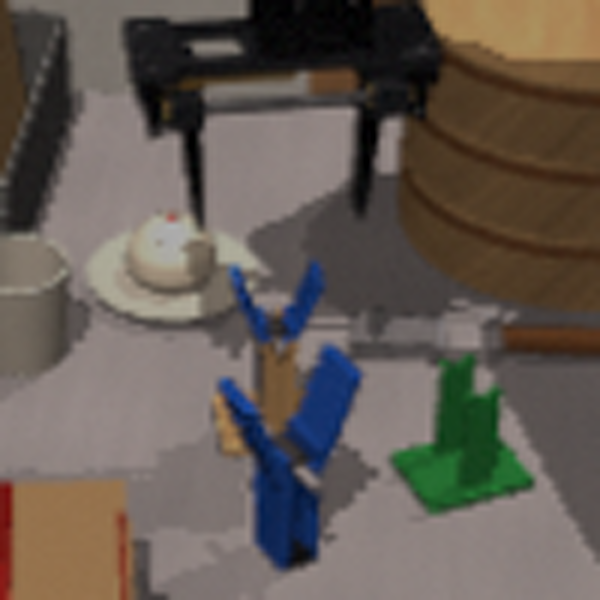

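View pics/t5.png

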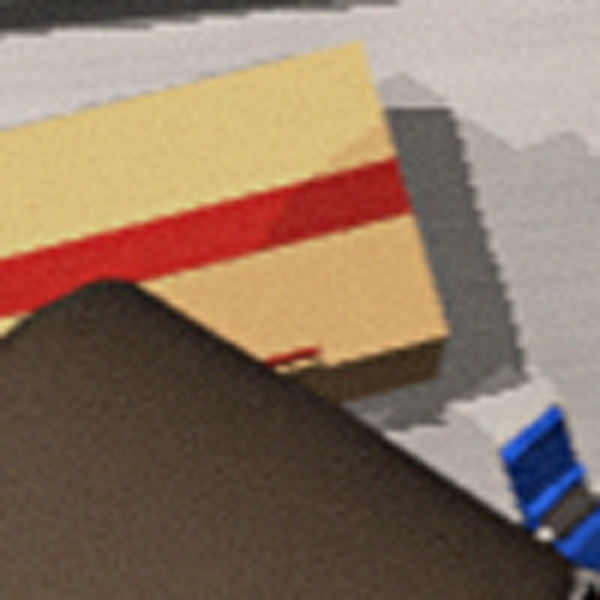

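The fingers straddle the clip: tips at (198,225) and (360,215), handles at (236,268) and (320,265), centred to within a pixel or so.

```bash
python3 -m pendant '[[1,0,30,0],[1,0,55,0],[1,0,71,0],[1,0,71,0]]' 0
python3 - <<'E'
from h import *
rows((498.8,-312.8,94,.2366))
c=vision.read_camera("side"); cv2.imwrite("pics/s6.png",cv2.resize(c["pixels"][90:190,230:330,::-1],None,fx=6,fy=6,interpolation=2))
E
```

```text
t: 7.6
eef_pos: [500.3, -313.7, 96.8]
tcp_rot: [3.141, 0.003, 0.234]
ft_force: [0.4, 0.3, 0.2]
opening: 0.997
t 7.6 p [ 500.3 -313.7   96.8] rot [3.141e+00 3.000e-03 2.340e-01] F [0.4 0.3 0.2] op 0.997
(498.8, -312.8, 94, 0.237) [-1.3 -1.2  2.8] -0.1
```

View pics/s6.png

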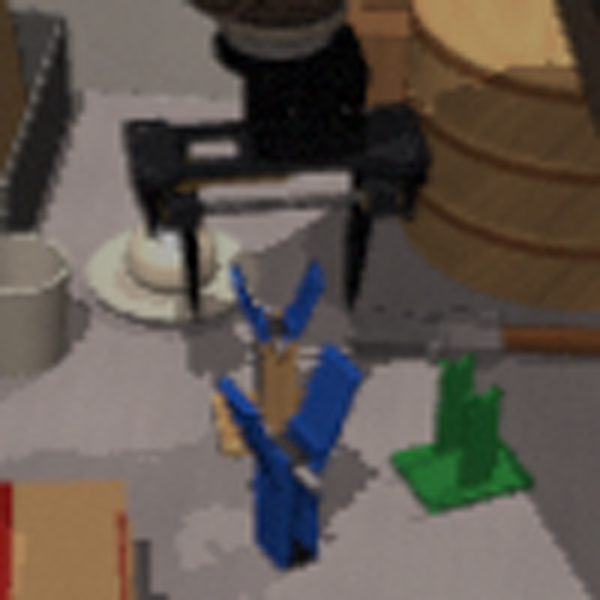

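```bash
python3 -m pendant '[[-1.8,-1.2,3,0],[-2,-1.2,3,0]]' 0;  python3 -m pendant '[[0,0,0,0],[0,0,0,0],[0,0,0,0],[0,0,0,0],[0,0,0,0],[0,0,0,0]]' 1
python3 - <<'E'
from h import *
rows((498.8,-312.8,94,.2366))
c=vision.read_camera("side"); cv2.imwrite("pics/s7.png",cv2.resize(c["pixels"][90:190,230:330,::-1],None,fx=6,fy=6,interpolation=2))
E
```

```text
t: 7.9
eef_pos: [498.4, -313.3, 95.0]
tcp_rot: [3.14, 0.002, 0.234]
ft_force: [0.0, 0.2, -1.3]
opening: 0.997
t: 8.65
eef_pos: [499.3, -314.0, 96.6]
tcp_rot: [3.137, 0.0, 0.234]
ft_force: [0.5, -0.6, 14.3]
opening: 0.43
t 8.65 p [ 499.3 -314.    96.6] rot [3.137 0.    0.234] F [ 0.5 -0.6 14.3] op 0.43
(498.8, -312.8, 94, 0.237) [-0.2 -1.3  2.6] -0.1
```

View pics/s7.png

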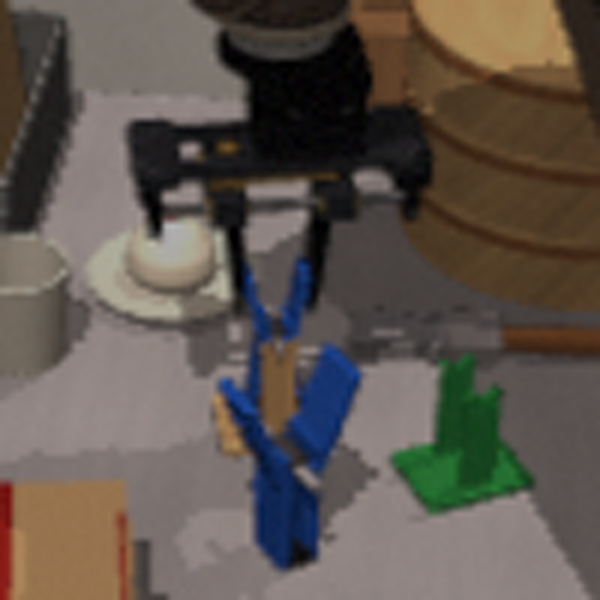

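```bash
python3 -m pendant '[[0,0,0,0],[0,0,0,0],[0,0,0,0],[0,0,0,0]]' 1
python3 - <<'E'
from h import *
rows((498.8,-312.8,94,.2366))
c=vision.read_camera("side"); cv2.imwrite("pics/s8.png",cv2.resize(c["pixels"][90:190,230:330,::-1],None,fx=6,fy=6,interpolation=2))
E
```

```text
t: 9.2
eef_pos: [498.9, -314.6, 98.0]
tcp_rot: [3.136, 0.0, 0.235]
ft_force: [-6.8, -1.1, 14.3]
opening: 0.267
t 9.2 p [ 498.9 -314.6   98. ] rot [3.136 0.    0.235] F [-6.8 -1.1 14.3] op 0.267
(498.8, -312.8, 94, 0.237) [ 0.3 -1.8  3.9] -0.1
```

View pics/s8.png

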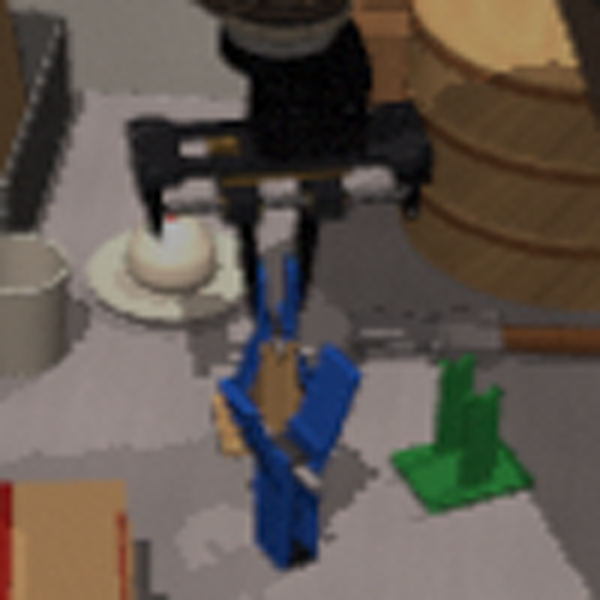

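The clip is fully squeezed (25 mm opening). Lifting straight up.

```bash
python3 -m pendant '[[0,0,-15,0],[0,0,-40,0],[0,0,-70,0],[0,0,-100,0],[0,0,-110,0],[0,0,-110,0]]' 1
python3 - <<'E'
from h import *
rows((554,-28,250,.173))
c=vision.read_camera("side"); cv2.imwrite("pics/s9.png",cv2.resize(c["pixels"][70:190,220:340,::-1],None,fx=5,fy=5,interpolation=2))
c=vision.read_camera("top"); cv2.imwrite("pics/t9.png",cv2.resize(c["pixels"][110:210,200:300,::-1],None,fx=6,fy=6,interpolation=2))
E
```

```text
t: 10.0
eef_pos: [498.8, -313.9, 208.1]
tcp_rot: [3.135, 0.0, 0.235]
ft_force: [0.3, -0.1, -0.6]
opening: 0.272
t 10.0 p [ 498.8 -313.9  208.1] rot [3.135 0.    0.235] F [ 0.3 -0.1 -0.6] op 0.272
(554, -28, 250, 0.173) [ 120.1 -265.   -43.5] 3.5
```

View pics/s9.png

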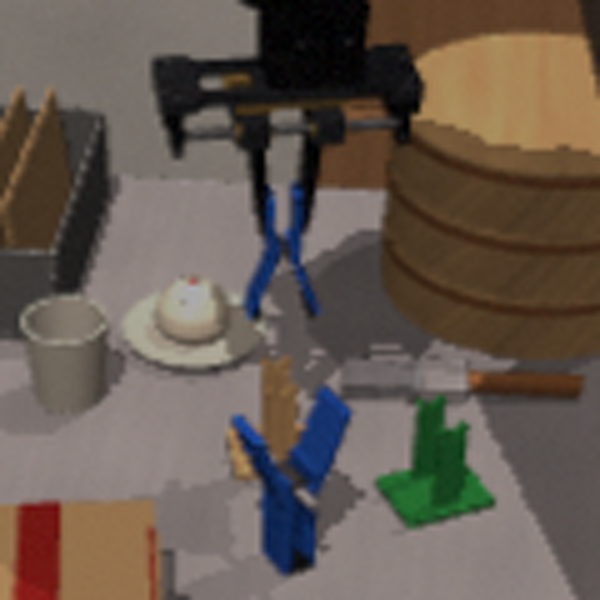

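View pics/t9.png

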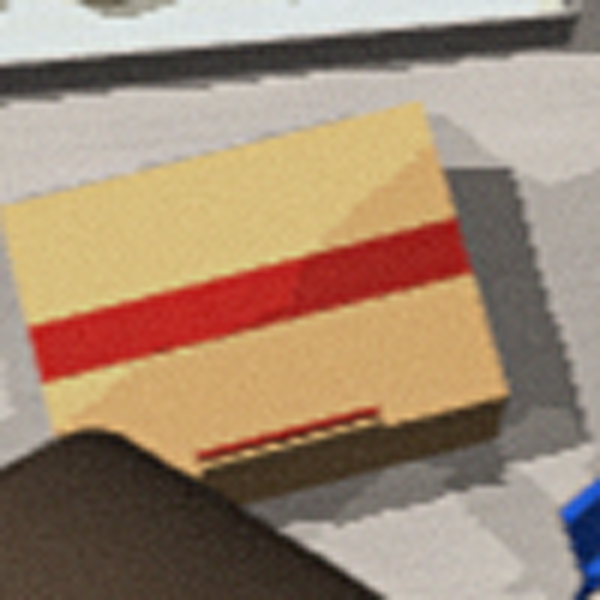

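Run:
```python
from h import *
c=vision.read_camera("side"); cv2.imwrite("pics/s10.png",cv2.resize(c["pixels"][160:240,190:270,::-1],None,fx=7,fy=7,interpolation=2))
st=env.state(); x,y,z=st["eef_pos"]; w=0.235
print("pin",proj(c,[x,y,z-20]), "jaws",proj(c,T(x,y,w,[[-18.5,0,z-70.7],[18.5,0,z-70.7]])), "tcp",proj(c,[x,y,z]))
print("obs pin",np.array([286,247.])/5-.4+[220,70],"jaws",np.array([[252,312],[316,313.]])/5-.4+[220,70])
```

```text
pin [[276.17063899 119.75416777]] jaws [[280.7092527  131.12200823]
 [271.00219519 131.76613807]] tcp [[276.29731345 114.97660567]]
obs pin [276.8 119. ] jaws [[270.  132. ]
 [282.8 132.2]]
```

View pics/s10.png

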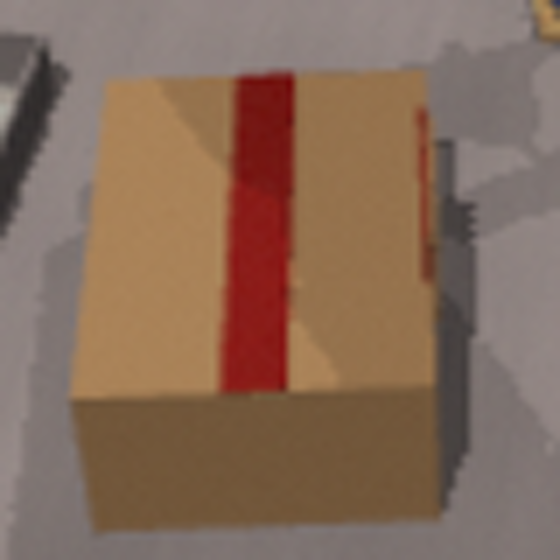

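```bash
cat > fit2.py <<'E'
from h import *
C=cams(); t,s=C["top"],C["side"]
P=lambda L:np.array(L,float)
ot=P([[80,-110,89],[-80,-110,89],[80,110,89],[-77.5,45,118],[-77.5,-45,118],[-80,-110,0]])
mt=P([[270.4,126.6],[284.2,175.8],[200.1,143.8],[232.6,185.6],[262.9,178.0],[282.6,182.6]])
os=P([[-80,110,89],[80,110,89],[-80,110,0],[80,110,0],[80,-110,89],[-80,-110,89],[-77.5,-45,118]])
ms=P([[252,214.9],[199.6,216.7],[252.4,233.6],[203.4,235.6],[204.9,171],[250.3,169.6],[249.6,174.9]])
def go(ut,us):
    def res(p,full=False):
        r=[]
        if ut: r.append(proj(t,T(*p,ot))-mt)
        if us: r.append(proj(s,T(*p,os))-ms)
        r=np.vstack(r); return r if full else r.ravel()
    f=least_squares(res,[630,-14,0.17],loss="soft_l1"); print(f.x.round(3),f.cost.round(2),"tabs",T(*f.x,[-79.5,0,118]).round(1)); print(res(f.x,True).round(1).tolist())
go(1,0);go(0,1);go(1,1)
E
python3 fit2.py
```

```text
[ 6.30649e+02 -1.58770e+01  1.60000e-01] 0.29 tabs [[552.2 -28.5 118. ]]
[[0.1, -0.1], [0.3, -0.1], [-0.4, 0.0], [-0.2, -0.1], [0.1, -0.2], [0.1, 0.5]]
[ 6.3084e+02 -1.2269e+01  1.7000e-01] 0.27 tabs [[552.5 -25.7 118. ]]
[[0.1, -0.2], [0.0, -0.1], [0.3, 0.2], [-0.5, 0.1], [-0.2, -0.0], [0.0, -0.1], [0.2, 0.1]]
[ 6.30725e+02 -1.46170e+01  1.65000e-01] 2.0 tabs [[552.3 -27.7 118. ]]
[[-0.5, -0.3], [-0.1, -0.3], [-0.9, 0.2], [-0.5, 0.0], [-0.2, -0.3], [-0.2, 0.3], [0.0, -0.7], [0.1, -0.8], [0.2, -0.2], [-0.4, -0.6], [0.2, -0.5], [0.3, -0.5], [0.5, -0.3]]
```

```bash
python3 - <<'E'
from h import *
rows((552.3,-27.5,278,.165))
E
python3 -m pendant '[[0,0,-45,0],[20,-40,-70,1],[40,-90,-70,2],[60,-140,-70,3],[85,-190,-70,4],[105,-235,-70,4],[118,-265,-70,4],[118,-265,-70,4]]' 1
python3 - <<'E'
from h import *
rows((552.3,-27.5,220,.165),(552.3,-27.5,173,.165))
E
```

```text
t 10.25 p [ 498.6 -313.8  206.9] rot [3.137e+00 1.000e-03 2.350e-01] F [-0.5  0.  -1.4] op 0.266
(552.3, -27.5, 278, 0.165) [ 118.7 -265.7  -72.4] 4.0
t: 11.25
eef_pos: [551.9, -26.5, 275.0]
tcp_rot: [3.138, 0.002, 0.168]
ft_force: [-0.8, -0.8, -1.5]
opening: 0.268
t 11.25 p [551.9 -26.5 275. ] rot [3.138e+00 2.000e-03 1.680e-01] F [-0.8 -0.8 -1.5] op 0.268
(552.3, -27.5, 220, 0.165) [ 0.3  0.8 55.1] 0.2
(552.3, -27.5, 173, 0.165) [  0.4   0.6 102. ] 0.2
```

```bash
python3 -m pendant '[[0,1,30,0],[0,1,60,0],[0,1,70,0],[0,1,70,0],[0,1,70,0]]' 1
python3 - <<'E'
from h import *
rows((552.3,-27.5,173,.165))
c=vision.read_camera("side"); cv2.imwrite("pics/s11.png",cv2.resize(c["pixels"][140:240,190:290,::-1],None,fx=6,fy=6,interpolation=2))
c=vision.read_camera("top"); cv2.imwrite("pics/t11.png",cv2.resize(c["pixels"][100:210,190:300,::-1],None,fx=5,fy=5,interpolation=2))
E
```

```text
t: 11.88
eef_pos: [552.4, -28.2, 206.0]
tcp_rot: [3.137, 0.001, 0.167]
ft_force: [-1.2, 0.6, 0.2]
opening: 0.268
t 11.88 p [552.4 -28.2 206. ] rot [3.137e+00 1.000e-03 1.670e-01] F [-1.2  0.6  0.2] op 0.268
(552.3, -27.5, 173, 0.165) [ 0.1 -0.8 33. ] 0.1
```

View pics/s11.png

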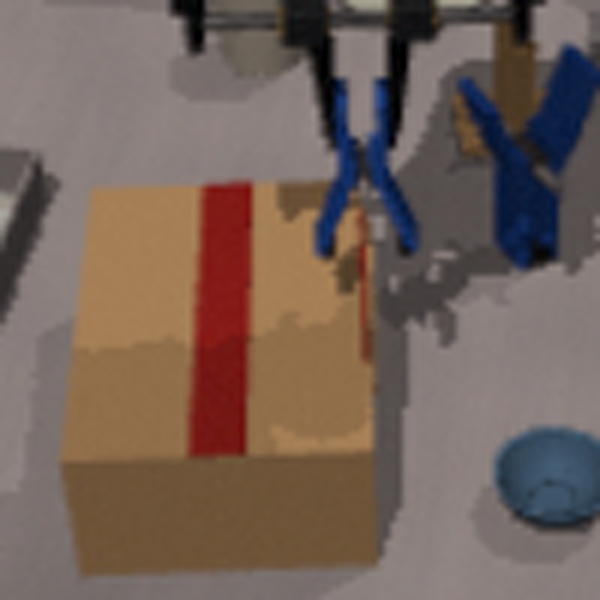

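View pics/t11.png

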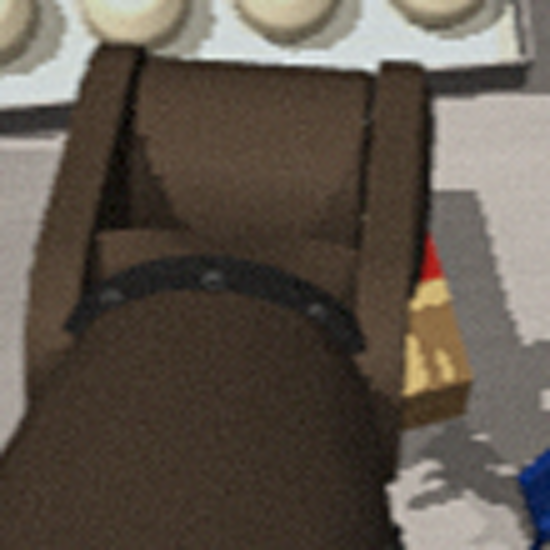

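The jaw ends are at (325,250) and (412,248), midpoint 368, and the tab line is at about x=365, so they are centred. Lowering.

```bash
python3 -m pendant '[[0,-0.5,12,0],[0,-0.5,22,0],[0,-0.5,30,0],[0,-0.5,33,0],[0,-0.5,33,0],[0,-0.5,33,0]]' 1
python3 - <<'E'
from h import *
rows((552.3,-27.5,173,.165))
c=vision.read_camera("side"); cv2.imwrite("pics/s12.png",cv2.resize(c["pixels"][150:225,215:290,::-1],None,fx=8,fy=8,interpolation=2))
E
```

```text
t: 12.72
eef_pos: [552.4, -27.7, 173.2]
tcp_rot: [3.137, 0.0, 0.167]
ft_force: [-0.7, -0.0, -0.5]
opening: 0.273
t 12.72 p [552.4 -27.7 173.2] rot [3.137 0.    0.167] F [-0.7 -0.  -0.5] op 0.273
(552.3, -27.5, 173, 0.165) [-0.  -0.2  0.2] 0.1
```

View pics/s12.png

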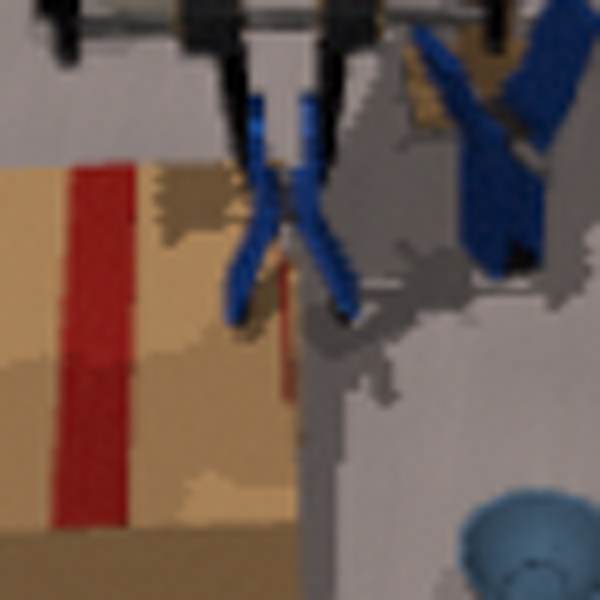

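Run:
```python
from h import *
c=vision.read_camera("side")
st=env.state(); x,y,z=st["eef_pos"]; w=0.167
f=lambda q:((q-[215,150]+.5)*8-.5).round(0).tolist()
print("jaws",f(proj(c,T(x,y,w,[[-18.5,13,z-70.7],[18.5,13,z-70.7],[-18.5,-13,z-70.7],[18.5,-13,z-70.7]]))),"pin",f(proj(c,[x,y,z-20])))
print("tab",f(proj(c,T(630.7,-14.6,.165,[[-79.5,45,118],[-79.5,13,118],[-79.5,-13,118],[-79.5,-45,118],[-77.5,45,118],[-77.5,45,89]]))))
```

```text
jaws [[338.0, 320.0], [247.0, 323.0], [336.0, 278.0], [246.0, 280.0]] pin [[289.0, 205.0]]
tab [[293.0, 347.0], [292.0, 293.0], [290.0, 251.0], [289.0, 200.0], [288.0, 347.0], [290.0, 400.0]]
```

```bash
python3 -m pendant '[[0,0,0,0],[0,0,0,0],[0,0,0,0],[0,0,0,0]]' 1
python3 - <<'E'
from h import *
rows()
print(np.abs(env.state()["qvel"]).max(), job.job_done())
E
```

```text
t: 13.32
eef_pos: [552.3, -27.6, 173.2]
tcp_rot: [3.137, 0.0, 0.168]
ft_force: [0.5, 0.4, -0.5]
opening: 0.268
t 13.32 p [552.3 -27.6 173.2] rot [3.137 0.    0.168] F [ 0.5  0.4 -0.5] op 0.268
the job is handed in; nothing more can be done
0.0014284828865652479 None
```

I shut the carton lid by pushing the red tab's edge down until it met about 32 N. I then took the blue clip out of the wooden stand by squeezing its handles, and handed the job in at about 13 s. I was still holding the clip wide open over the paired tabs.

What the last checks showed (the hand-in itself reports no verdict):
- **Clip open:** the gripper reads about 25 mm over the handles, which is fully squeezed.
- **Depth and centring:** the mouth is about 15 mm below the red tab's top edge by calculation. In the last side picture the jaw ends' midpoint is within about 1 mm of the tabs' middle plane.
- **Square and still:** the tool's yaw is 0.168 rad against about 0.165 rad fitted for the carton. The arm is still and the outside force is below 1 N, so nothing suggests contact.
- **Other things:** I touched nothing else on purpose, and what showed in the later side pictures looked unmoved. I took no final picture of the whole table.

Two things fell short:
- **Camera disagreement:** the two cameras differ by about 3 mm on where the carton lies along the tabs. That is well inside the 28 mm allowed.
- **Blocked top view:** the arm hid the tabs from the top camera at the end, so the final check rests on the side view alone.

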